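Put the microscope parts back in reverse order

ROBOT

A 6-joint arm with a two-finger parallel gripper is mounted at the origin on the work surface. World frame = base frame: x ahead of the robot, y to its left, z up, the work surface at z = 0. Lengths are in m, angles in rad, forces in N, time in s.
With the tool pointing down it reaches from about 0.35 to 0.775 m from the base axis. Payload 5.5 kg.
Tool frame: the origin (TCP) lies on the centre line of the jaws, within the pads' length; the fingertips stand 17 mm ahead of it and the grasp point (between the pads) lies 2 mm behind it; z points along the fingers, y is the direction in which the jaws open and shut (so a half turn about z gives the same grasp; the last joint's range is limited). The gripper opens to 85 mm and grips with 20 to 120 N. Pads are 22 mm wide; open, the fingers measure 114 mm over their backs; the gripper's body (76 mm by 85 mm) begins 54 mm behind the grasp point. The pads swing forward as they close: fully open they stand 13 mm farther back than shut.
Start: joints at [1.192, 0.313, 0.046, 1.304, 0, 1.431], TCP at [0.136, 0.559, 0.248] pointing down, gripper open.
Joint ranges: [-2.76, 2.76], [-0.86, 1.69], [-1.03, 1.26], [-2.2, 2.34], [-1.47, 1.5], [-3.14, 3.14]. Speed limits (rad/s): [2.57, 2.57, 3.14, 3.14, 3.14, 3.14].

INTERFACE

Orientations are given as a unit quaternion [w, x, y, z].
In Python, from workcell import env gives the robot as it stands.
- The arm moves only by the tool servo_tool, never from a script. Its argument "increments" is a list of rows, each an object of numbers: "claw": the closure, from 0 (fully open) to 1 (shut); "x", "y", "z": the shift along the world's x, y, z in units of 25 mm (1.0 is 25 mm); "ax", "ay", "az": the turn, a rotation vector about the world's x, y, z in units of 8 degrees (1.0 is 8 degrees). A call has 1 to 5 rows; each row shifts and turns the commanded pose from where the row before left it; what a row does not reach is not made up. A row lasts 1/10 s, in which the tool goes at most 50 mm and 8.59 degrees, less where a joint would pass 70% of its speed; a pose out of reach is approached as far as the arm can. A call is refused whole if a number of a shift passes 1 or a number of a turn 1, either way. A call with a gripper value outside its range is refused whole. The fingers move at their own pace and stop on an object; "newtons" is the grip in N (left out, the last holds). Time passes only in rows, so rows that do not move let the fingers close. It gives the time, the measured TCP pose, the force and the opening at its end, in the units of the state.
- env.get_state(): the state, without advancing time (a new reading comes with each control period).
- env.read_camera(name): name is "scene" or "top" or "wrist"; returns the picture (400x640x3 uint8, red, green, blue); there is no depth.
- env.calibration(name): a dict with "K" (3x3 intrinsics, pixels), "distortion" ([k1, k2, p1, p2, k3] as OpenCV has them; the pictures are not rectified), "world_to_cam" (4x4, takes a point from world to camera coordinates). Camera axes: x right, y down, z forward; pixel columns grow to the right and rows downward; lengths in m; the calibration is good to about 2 mm. A picture is of the moment at which its call begins: read the wrist's pose just before it. calibration takes no time and is no camera call; for the wrist camera it gives the pose at the moment of the call.
- env.hand_in(): hands the job in, once; it reports no verdict.
The state is a dict: "clock": time; "joint_pos": joint angles; "qvel": joint speeds; "tau": joint torques, N m; "tcp_pos": TCP position; "orientation": TCP orientation; "wrist_force": force on the tool from outside, world axes, zero at the start; "ft_torque": the same for the moment, N m; "finger_gap": finger opening in m.
Only numpy, scipy, OpenCV 4.12 (cv2) and the standard library are available. Lean on these libraries where they do the work, as an engineer would, in place of code of your own. Each camera call takes 0.05 s, during which the arm holds its last target.

TASK

Move the four microscope parts from the staging rack (with the black inserts) to the empty white storage rack in reverse order: the part nearest the robot goes into the bay farthest from the robot, the next one into the next bay, and so on, so that the farthest part ends in the nearest bay. Set each one down gently and upright on the floor of its bay, without dropping it or tipping it over, and let go. Leave the small amber oil bottle between the racks standing where it is.

Things in the scene. Friction and masses are not known exactly. Their poses are not given: they have to be found in the camera images.
- eyepiece: Microscope eyepiece, 58 mm tall: steel tube 30 mm in diameter for the lowest 24 mm, then black body 40 mm in diameter up to the top, which has a clear lens of 22 mm. Good to grip at 38 mm above its underside. Stands upright in its insert at the start, underside 7 mm above the table. Loose, 80 to 220 g. Origin: centre of its underside; z up along its axis.
- wide_objective: Short wide objective, 48 mm tall: steel foot 32 mm in diameter for the lowest 16 mm, then white barrel 45 mm in diameter up to the top, with a clear lens of 33 mm. Good to grip at 34 mm above its underside. Stands upright in its insert at the start, underside 7 mm above the table. Loose, 80 to 220 g. Origin: centre of its underside; z up along its axis.
- slim_objective: Slim objective, 66 mm tall: brass foot 30 mm in diameter for the lowest 12 mm, bright steel barrel 28 mm in diameter up to 54 mm, then a cone narrowing to a 12 mm tip. Good to grip at 36 mm above its underside. Stands upright in its insert at the start, underside 7 mm above the table. Loose, 80 to 220 g. Origin: centre of its underside; z up along its axis.
- filter_cube: Filter cube: dark metal block 34 x 34 mm and 50 mm tall, square from above, an amber round window on top and on one side. Its sides lie within 0.15 rad of the staging rack's axes. Good to grip at 34 mm above its underside. Stands upright in its insert at the start, underside 7 mm above the table. Loose, 80 to 220 g. Origin: centre of its underside; z up along its axis.
- insert_eyepiece: Black square plastic insert, 54 x 54 mm, lying fixed in the staging rack; floor 3 mm thick, rim 9 mm high, inside 48 x 48 mm. The eyepiece stands in it at the start. Origin: centre of its underside, 4 mm above the table; axes as the staging rack's.
- insert_wide: Black square plastic insert, 54 x 54 mm, lying fixed in the staging rack; floor 3 mm thick, rim 9 mm high, inside 48 x 48 mm. The short wide objective stands in it at the start. Origin: centre of its underside, 4 mm above the table; axes as the staging rack's.
- insert_slim: Black square plastic insert, 54 x 54 mm, lying fixed in the staging rack; floor 3 mm thick, rim 9 mm high, inside 48 x 48 mm. The slim objective stands in it at the start. Origin: centre of its underside, 4 mm above the table; axes as the staging rack's.
- staging_rack: Aluminium base plate 240 x 66 mm, 4 mm thick, with 16 mm high end plates; carries four like inserts in a row (the one not listed holds the filter cube), centred at x = -87, -29, +29 and +87 mm in its frame. Origin: centre of its underside, on the table; x along the row, away from the robot (within 0.35 rad of straight ahead). Fixed.
- storage_rack: White rack 236 x 62 mm with four open square bays in a row, empty; bay centres at x = -87, -29, +29 and +87 mm, y = 0 in its frame. Bays 54 x 54 mm inside; floor 4 mm and wall tops 12 mm above the table, walls 4 mm thick. Origin: centre of its underside, on the table; x along the row, away from the robot (within 0.35 rad of straight ahead). Fixed.
- oil_bottle: Small amber oil bottle, 28 mm in diameter and 60 mm tall, 80 g, standing loose on the table between the racks. Origin: centre of its underside. To be left alone.
Things that resemble listed ones, but are neither listed nor needed, are in the scene too. What is shaped like the eyepiece but green is not meant.

How it is judged:
At the end, for the whole second after the job is handed in: Parts in reverse order of their inserts, each upright (0.1 rad), at rest on the floor of its own bay (within 14 mm of its centre along and across, 4 mm in height); oil bottle within 25 mm of its start (((x of insert_eyepiece in the frame of staging_rack between -0.102 and -0.072 m and x of eyepiece in the frame of storage_rack between 0.073 and 0.101 m) or (x of insert_eyepiece in the frame of staging_rack between -0.044 and -0.014 m and x of eyepiece in the frame of storage_rack between 0.015 and 0.043 m) or (x of insert_eyepiece in the frame of staging_rack between 0.014 and 0.044 m and x of eyepiece in the frame of storage_rack between -0.043 and -0.015 m) or (x of insert_eyepiece in the frame of staging_rack between 0.072 and 0.102 m and x of eyepiece in the frame of storage_rack between -0.101 and -0.073 m)) and y of eyepiece in the frame of storage_rack between -0.014 and 0.014 m and z of eyepiece in the frame of storage_rack between 0 and 0.008 m and angle between each of eyepiece, wide_objective, slim_objective, filter_cube's own z axis and vertical below 0.1 rad and linear speed of each of eyepiece, wide_objective, slim_objective, filter_cube below 0.02 m/s and angular speed of each of eyepiece, wide_objective, slim_objective, filter_cube below 0.2 rad/s and ((x of insert_wide in the frame of staging_rack between -0.102 and -0.072 m and x of wide_objective in the frame of storage_rack between 0.073 and 0.101 m) or (x of insert_wide in the frame of staging_rack between -0.044 and -0.014 m and x of wide_objective in the frame of storage_rack between 0.015 and 0.043 m) or (x of insert_wide in the frame of staging_rack between 0.014 and 0.044 m and x of wide_objective in the frame of storage_rack between -0.043 and -0.015 m) or (x of insert_wide in the frame of staging_rack between 0.072 and 0.102 m and x of wide_objective in the frame of storage_rack between -0.101 and -0.073 m)) and y of wide_objective in the frame of storage_rack between -0.014 and 0.014 m and z of wide_objective in the frame of storage_rack between 0 and 0.008 m and ((x of insert_slim in the frame of staging_rack between -0.102 and -0.072 m and x of slim_objective in the frame of storage_rack between 0.073 and 0.101 m) or (x of insert_slim in the frame of staging_rack between -0.044 and -0.014 m and x of slim_objective in the frame of storage_rack between 0.015 and 0.043 m) or (x of insert_slim in the frame of staging_rack between 0.014 and 0.044 m and x of slim_objective in the frame of storage_rack between -0.043 and -0.015 m) or (x of insert_slim in the frame of staging_rack between 0.072 and 0.102 m and x of slim_objective in the frame of storage_rack between -0.101 and -0.073 m)) and y of slim_objective in the frame of storage_rack between -0.014 and 0.014 m and z of slim_objective in the frame of storage_rack between 0 and 0.008 m and (((x of insert_eyepiece in the frame of staging_rack below -0.102 m or x of insert_eyepiece in the frame of staging_rack above -0.072 m) and (x of insert_wide in the frame of staging_rack below -0.102 m or x of insert_wide in the frame of staging_rack above -0.072 m) and (x of insert_slim in the frame of staging_rack below -0.102 m or x of insert_slim in the frame of staging_rack above -0.072 m) and x of filter_cube in the frame of storage_rack between 0.073 and 0.101 m) or ((x of insert_eyepiece in the frame of staging_rack below -0.044 m or x of insert_eyepiece in the frame of staging_rack above -0.014 m) and (x of insert_wide in the frame of staging_rack below -0.044 m or x of insert_wide in the frame of staging_rack above -0.014 m) and (x of insert_slim in the frame of staging_rack below -0.044 m or x of insert_slim in the frame of staging_rack above -0.014 m) and x of filter_cube in the frame of storage_rack between 0.015 and 0.043 m) or ((x of insert_eyepiece in the frame of staging_rack below 0.014 m or x of insert_eyepiece in the frame of staging_rack above 0.044 m) and (x of insert_wide in the frame of staging_rack below 0.014 m or x of insert_wide in the frame of staging_rack above 0.044 m) and (x of insert_slim in the frame of staging_rack below 0.014 m or x of insert_slim in the frame of staging_rack above 0.044 m) and x of filter_cube in the frame of storage_rack between -0.043 and -0.015 m) or ((x of insert_eyepiece in the frame of staging_rack below 0.072 m or x of insert_eyepiece in the frame of staging_rack above 0.102 m) and (x of insert_wide in the frame of staging_rack below 0.072 m or x of insert_wide in the frame of staging_rack above 0.102 m) and (x of insert_slim in the frame of staging_rack below 0.072 m or x of insert_slim in the frame of staging_rack above 0.102 m) and x of filter_cube in the frame of storage_rack between -0.101 and -0.073 m)) and y of filter_cube in the frame of storage_rack between -0.014 and 0.014 m and z of filter_cube in the frame of storage_rack between 0 and 0.008 m and distance of oil_bottle from where it was at the start of the episode below 0.025 m); the robot touches nothing.
It fails at once if a part is tipped over (more than 0.8 rad) (angle between any of eyepiece, wide_objective, slim_objective, filter_cube's own z axis and vertical above 0.8 rad).
It fails at once if a part is dropped (falls untouched at over 0.6 m/s, about 20 mm of fall) ((linear speed of eyepiece above 0.6 m/s and contact force between the fingers and eyepiece below 0.05 N) or (linear speed of wide_objective above 0.6 m/s and contact force between the fingers and wide_objective below 0.05 N) or (linear speed of slim_objective above 0.6 m/s and contact force between the fingers and slim_objective below 0.05 N) or (linear speed of filter_cube above 0.6 m/s and contact force between the fingers and filter_cube below 0.05 N)).
It fails at once if the oil bottle is knocked over (angle between oil_bottle's own z axis and vertical above 0.5 rad).
It also fails if it takes over 96 s, if anything falls off the work surface, if the arm or the gripper's body presses on something with over 40 N, if the wrist force passes 120 N, or if a joint passes its speed limit or range.

## Working session

There is one attempt and no reset: what is moved stays moved. The work goes in short steps, Python scripts to look and compute and a tool call to move; the robot and the scene stay as the last step left them, time stands still between calls to the robot, and variables do not carry over. Pictures are saved under pics/ and viewed, and the job is handed in when it is done.

Besides the shell and the picture viewer there is one more tool, called after "Call:" in YAML: its name, and indented under it one key for each argument. servo_tool: Moves the arm, as the interface text tells. Its arguments: {"type":"object","properties":{"increments":{"type":"array"},"newtons":{"type":"number"}},"required":["increments"]}

```bash
mkdir -p pics; ls; python3 - <<'E'
from workcell import env
import cv2
s=env.get_state();print({k:s[k] for k in('clock','tcp_pos','orientation','finger_gap','wrist_force')})
for n in('scene','top','wrist'):
    c=env.calibration(n)
    im=env.read_camera(n);cv2.imwrite(f'pics/{n}0.png',im[:,:,::-1])
    print(n,c)
E
```

```text
pics
{'clock': 0.0, 'tcp_pos': array([0.13581888, 0.55822324, 0.24739312]), 'orientation': array([-2.55387303e-04,  1.19110399e-01,  9.92880579e-01, -8.96333406e-04]), 'finger_gap': 0.08536937209654505, 'wrist_force': array([ 0.91967318, -0.44659935, -0.16830975])}
scene {'K': array([[495.41378641,   0.        , 312.47755976],
       [  0.        , 495.41378641, 203.30385126],
       [  0.        ,   0.        ,   1.        ]]), 'distortion': array([-0.07216023,  0.        ,  0.        ,  0.        ,  0.        ]), 'world_to_cam': array([[-0.4066248 ,  0.91359425, -0.00134672,  0.19067959],
       [ 0.8039085 ,  0.3571045 , -0.47561276, -0.4622873 ],
       [-0.43403616, -0.19447858, -0.87965373,  1.18845524],
       [ 0.        ,  0.        ,  0.        ,  1.        ]])}
top {'K': array([[479.03910485,   0.        , 319.28443561],
       [  0.        , 479.03910485, 199.74007091],
       [  0.        ,   0.        ,   1.        ]]), 'distortion': array([0.01127437, 0.        , 0.        , 0.        , 0.        ]), 'world_to_cam': array([[-0.04101742, -0.99915095,  0.00386543,  0.06525861],
       [-0.97852526,  0.03938794, -0.20232873,  0.54264613],
       [ 0.20200469, -0.01208142, -0.97931004,  0.93261673],
       [ 0.        ,  0.        ,  0.        ,  1.        ]])}
wrist {'K': array([[297.43984204,   0.        , 326.24018611],
       [  0.        , 297.43984204, 196.29942572],
       [  0.        ,   0.        ,   1.        ]]), 'distortion': array([0.00441325, 0.        , 0.        , 0.        , 0.        ]), 'world_to_cam': array([[ 0.23623399,  0.97169393, -0.00209736, -0.57526028],
       [ 0.93626806, -0.22704282,  0.26805535, -0.03619587],
       [ 0.25999157, -0.06528748, -0.96340123,  0.37856572],
       [ 0.        ,  0.        ,  0.        ,  1.        ]])}
```

View pics/top0.png

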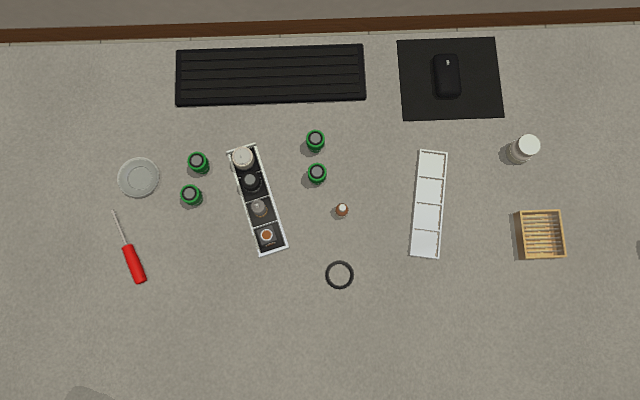

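View pics/scene0.png

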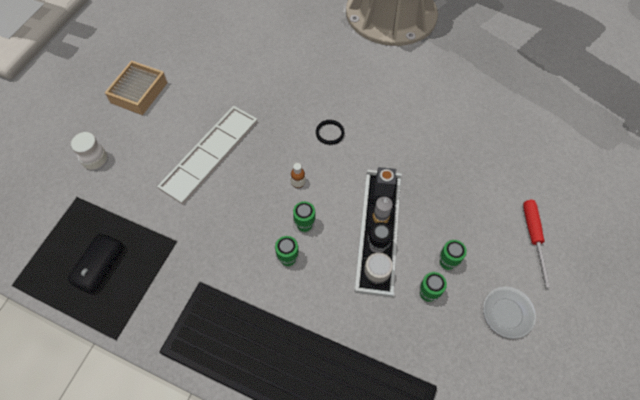

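View pics/wrist0.png

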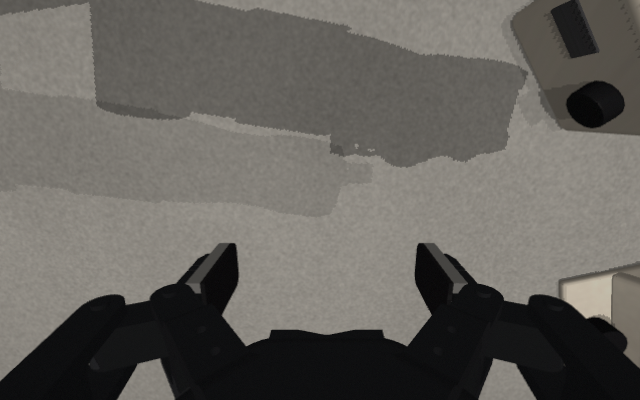

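Top view: the staging row from near to far is cube (266,235), slim (258,207), eyepiece (250,180), wide (242,157). The storage rack runs from (425,257) to (433,150), and the bottle is at (342,209). I'll enlarge for measurement.

```bash
python3 - <<'E'
import cv2
t=cv2.imread('pics/top0.png')
def c(n,x0,y0,x1,y1,k): cv2.imwrite(n,cv2.resize(t[y0:y1,x0:x1],None,fx=k,fy=k,interpolation=cv2.INTER_CUBIC))
c('pics/t_st.png',215,138,305,262,4.5)
c('pics/t_so.png',395,140,465,265,4.5)
E
```

```text
(no output)
```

View pics/t_st.png

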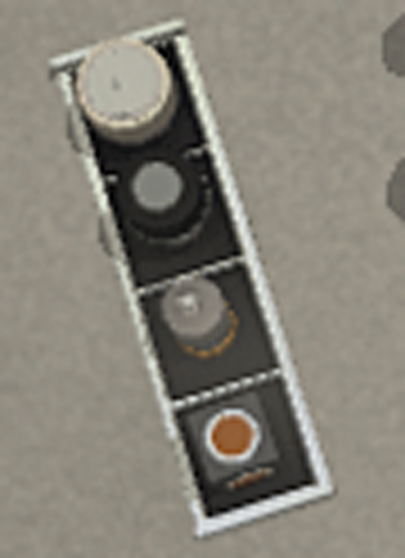

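View pics/t_so.png

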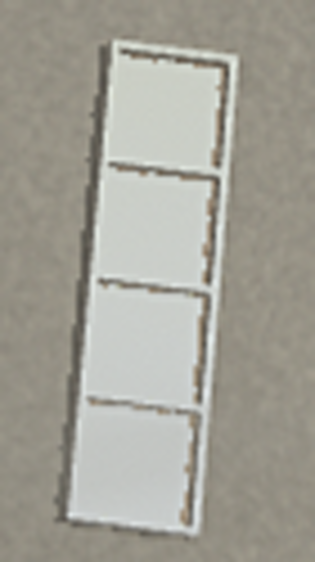

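```bash
cat > h.py <<'E'
from workcell import env
import numpy as np, cv2
def ray(c,uv,z):
    K,d,T=c['K'],c['distortion'],c['world_to_cam']
    p=cv2.undistortPoints(np.array(uv,float).reshape(-1,1,2),K,d).reshape(-1,2)
    R,t=T[:3,:3],T[:3,3]; C=-R.T@t
    out=[]
    for (a,b),zz in zip(p,np.broadcast_to(z,len(p))):
        r=R.T@np.array([a,b,1]); out.append(C+r*(zz-C[2])/r[2])
    return np.array(out)
def proj(c,P):
    T=c['world_to_cam'];P=np.array(P,float).reshape(-1,3)
    return cv2.projectPoints(P,cv2.Rodrigues(T[:3,:3])[0],T[:3,3],c['K'],c['distortion'])[0].reshape(-1,2)
E
python3 - <<'E'
from h import *
c=env.calibration('top')
np.set_printoptions(precision=4,suppress=True)
cr=lambda l,o:(np.array(l)+.5)/4.5-.5+np.array(o)
so=ray(c,cr([(115,41),(238,56),(198,535),(66,520)],(395,140)),.012)
print('storage corners',so[:,:2]);ce=so[:,:2].mean(0);print(ce)
v=so[0]+so[1]-so[2]-so[3];a=np.arctan2(v[1],v[0]);print('yaw',a,np.degrees(a),np.linalg.norm(v)/2, np.linalg.norm(so[0]-so[1]))
for x in(-87,-29,29,87): print(x,ce+x/1000*np.array([np.cos(a),np.sin(a)]))
st=ray(c,cr([(50,63),(185,22),(330,490),(197,535)],(215,138)),.016)
print('staging',st[:,:2]);ce=st[:,:2].mean(0)
v=st[0]+st[1]-st[2]-st[3];a=np.arctan2(v[1],v[0]);print('c',ce,'yaw',a,np.degrees(a),np.linalg.norm(v)/2)
for x in(-87,-29,29,87): print(x,ce+x/1000*np.array([np.cos(a),np.sin(a)]))
print('parts cube slim eye wide',ray(c,cr([(232,436),(188,301),(158,187),(124,84)],(215,138)),[.057,.073,.065,.055]))
print('bottle',ray(c,[(342,207)],[.06]))
cu=ray(c,cr([(190,415),(258,400),(272,462),(207,475)],(215,138)),.057);print('cube',cu)
E
```

```text
storage corners [[ 0.6596 -0.1842]
 [ 0.6495 -0.2437]
 [ 0.4177 -0.2028]
 [ 0.4271 -0.1418]]
[ 0.5385 -0.1931]
yaw -0.17760863171460906 -10.17622500234048 0.23580956210053491 0.060284684614118456
-87 [ 0.4528 -0.1777]
-29 [ 0.5099 -0.188 ]
29 [ 0.567  -0.1982]
87 [ 0.6241 -0.2085]
staging [[0.6687 0.2429]
 [0.687  0.177 ]
 [0.4553 0.1126]
 [0.4369 0.175 ]]
c [0.562  0.1769] yaw 0.2779637438783398 15.926149381884242 0.24100082106150167
-87 [0.4783 0.153 ]
-29 [0.5341 0.1689]
29 [0.5898 0.1849]
87 [0.6456 0.2008]
parts cube slim eye wide [[0.4769 0.1537 0.057 ]
 [0.5365 0.1707 0.073 ]
 [0.5918 0.1846 0.065 ]
 [0.6446 0.2012 0.055 ]]
bottle [[ 0.5269 -0.0026  0.06  ]]
cube [[0.4873 0.1725 0.057 ]
 [0.4928 0.1417 0.057 ]
 [0.4645 0.136  0.057 ]
 [0.4598 0.1653 0.057 ]]
```

Call:
servo_tool:
  increments:
    - {"x":0.8,"y":-1,"az":0.8,"claw":0}
    - {"x":0.8,"y":-1,"az":0.8,"claw":0}
    - {"x":0.8,"y":-1,"az":0.8,"claw":0}
    - {"x":0.8,"y":-1,"az":0.75,"claw":0}
    - {"x":0.8,"y":-1,"claw":0}
  newtons: 30

```text
schema error: expected keys claw, x, y, z, ax, ay, az
```

Call:
servo_tool:
  increments:
    - {"x":0.9,"y":-1,"claw":0}
    - {"x":0.9,"y":-1,"claw":0}
    - {"x":0.9,"y":-1,"claw":0}
    - {"x":0.9,"y":-1,"claw":0}
    - {"x":0.9,"y":-1,"claw":0}

```text
schema error: expected keys claw, x, y, z, ax, ay, az
```

Call:
servo_tool:
  increments:
    - {"x":0.9,"y":-1,"z":-0.8,"claw":0}
    - {"x":0.9,"y":-1,"z":-0.8,"claw":0}
    - {"x":0.9,"y":-1,"z":-0.8,"claw":0}
    - {"x":0.9,"y":-1,"z":-0.8,"claw":0}
    - {"x":0.9,"y":-1,"z":-0.8,"claw":0}

```text
schema error: expected keys claw, x, y, z, ax, ay, az
```

All keys are required in each row.

Call:
servo_tool:
  increments:
    - {"claw":0,"x":0.8,"y":-1,"z":0,"ax":0,"ay":0,"az":0.8}
    - {"claw":0,"x":0.8,"y":-1,"z":0,"ax":0,"ay":0,"az":0.8}
    - {"claw":0,"x":0.8,"y":-1,"z":0,"ax":0,"ay":0,"az":0.8}
    - {"claw":0,"x":0.8,"y":-1,"z":0,"ax":0,"ay":0,"az":0.75}
    - {"claw":0,"x":0.8,"y":-1,"z":0,"ax":0,"ay":0,"az":0}
  newtons: 30

```text
clock: 0.65
tcp_pos: [0.2365, 0.4325, 0.248]
orientation: [-0.0, -0.102, 0.995, -0.0]
wrist_force: [-0.1, 1.3, 0.3]
finger_gap: 0.0853
```

Call:
servo_tool:
  increments:
    - {"claw":0,"x":0.8,"y":-1,"z":0,"ax":0,"ay":0,"az":0}
    - {"claw":0,"x":0.8,"y":-1,"z":0,"ax":0,"ay":0,"az":0}
    - {"claw":0,"x":0.8,"y":-1,"z":0,"ax":0,"ay":0,"az":0}
    - {"claw":0,"x":0.8,"y":-1,"z":0,"ax":0,"ay":0,"az":0}
    - {"claw":0,"x":0.8,"y":-1,"z":0,"ax":0,"ay":0,"az":0}

```text
clock: 1.15
tcp_pos: [0.3365, 0.3075, 0.2482]
orientation: [-0.0, -0.1, 0.995, -0.0]
wrist_force: [1.4, 1.0, -1.0]
finger_gap: 0.0854
```

Call:
servo_tool:
  increments:
    - {"claw":0,"x":0.9,"y":-1,"z":-0.5,"ax":0,"ay":0,"az":0}
    - {"claw":0,"x":0.9,"y":-1,"z":-0.8,"ax":0,"ay":0,"az":0}
    - {"claw":0,"x":0.9,"y":-1,"z":-0.8,"ax":0,"ay":0,"az":0}
    - {"claw":0,"x":0.9,"y":-1,"z":-0.8,"ax":0,"ay":0,"az":0}
    - {"claw":0,"x":0.9,"y":-1,"z":-0.8,"ax":0,"ay":0,"az":0}

```text
clock: 1.65
tcp_pos: [0.4491, 0.1825, 0.155]
orientation: [-0.0, -0.1, 0.995, 0.0]
wrist_force: [0.8, -0.3, -0.2]
finger_gap: 0.0857
```

Call:
servo_tool:
  increments:
    - {"claw":0,"x":0.6,"y":-0.6,"z":-0.5,"ax":0,"ay":0,"az":0}
    - {"claw":0,"x":0.5,"y":-0.5,"z":-0.5,"ax":0,"ay":0,"az":0}
    - {"claw":0,"x":0,"y":0,"z":0,"ax":0,"ay":0,"az":0}

```text
clock: 1.95
tcp_pos: [0.4764, 0.1548, 0.129]
orientation: [-0.001, -0.099, 0.995, -0.0]
wrist_force: [-0.5, 0.4, -0.1]
finger_gap: 0.0856
```

```bash
python3 - <<'E'
from h import *
c=env.calibration('wrist')
im=env.read_camera('wrist')[:,:,::-1].copy()
s=env.get_state();print(s['tcp_pos'],s['clock'])
t=s['tcp_pos']
for P in [(.4769,.1537,.057),(.4528,-.1777,.004)]: print(proj(c,P))
print(proj(c,[t,t+[0,0,-.017]]))
cv2.imwrite('pics/w1.png',im)
E
```

```text
[0.47580279 0.15564171 0.12990506] 2.0
[[323.79171005 212.5252961 ]]
[[-83.05882507  83.540774  ]]
[[327.04812222 261.18513863]
 [326.97588838 245.57695868]]
```

View pics/w1.png

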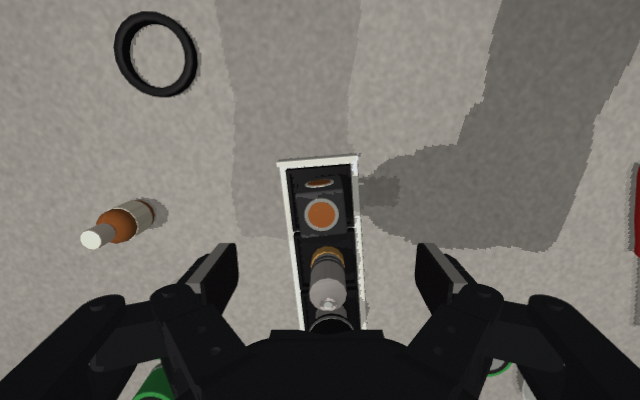

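Call:
servo_tool:
  increments:
    - {"claw":0,"x":0.03,"y":-0.05,"z":-0.9,"ax":0,"ay":0,"az":0}
    - {"claw":0,"x":0,"y":0,"z":-0.9,"ax":0,"ay":0,"az":0}
    - {"claw":0,"x":0,"y":0,"z":-0.9,"ax":0,"ay":0,"az":0}
    - {"claw":0,"x":0,"y":0,"z":-0.6,"ax":0,"ay":0,"az":0}
    - {"claw":0.3,"x":0,"y":0,"z":-0.3,"ax":0,"ay":0,"az":0}

```text
clock: 2.5
tcp_pos: [0.4755, 0.1559, 0.0402]
orientation: [-0.001, -0.101, 0.995, 0.0]
wrist_force: [0.8, -0.1, 0.5]
finger_gap: 0.0731
```

Call:
servo_tool:
  increments:
    - {"claw":0.6,"x":0,"y":0,"z":0,"ax":0,"ay":0,"az":0}
    - {"claw":1,"x":0,"y":0,"z":0,"ax":0,"ay":0,"az":0}
    - {"claw":1,"x":0,"y":0,"z":0,"ax":0,"ay":0,"az":0}
    - {"claw":1,"x":0,"y":0,"z":0,"ax":0,"ay":0,"az":0}
    - {"claw":1,"x":0,"y":0,"z":0,"ax":0,"ay":0,"az":0}
  newtons: 35

```text
clock: 3.0
tcp_pos: [0.4777, 0.1553, 0.0421]
orientation: [0.001, -0.1, 0.995, 0.0]
wrist_force: [-1.8, 1.1, 6.4]
finger_gap: 0.0345
```

Call:
servo_tool:
  increments:
    - {"claw":1,"x":0,"y":0,"z":0.3,"ax":0,"ay":0,"az":0}
    - {"claw":1,"x":0,"y":0,"z":0.7,"ax":0,"ay":0,"az":0}
    - {"claw":1,"x":0,"y":0,"z":0.9,"ax":0,"ay":0,"az":0}
    - {"claw":1,"x":0,"y":0,"z":0.9,"ax":0,"ay":0,"az":0}
    - {"claw":1,"x":0,"y":-0.4,"z":0.8,"ax":0,"ay":0,"az":0}

```text
clock: 3.5
tcp_pos: [0.4768, 0.1455, 0.1323]
orientation: [0.0, -0.101, 0.995, 0.0]
wrist_force: [0.0, -0.0, -0.4]
finger_gap: 0.0343
```

Call:
servo_tool:
  increments:
    - {"claw":1,"x":0.4,"y":-0.8,"z":0.2,"ax":0,"ay":0,"az":-0.4}
    - {"claw":1,"x":0.4,"y":-1,"z":0,"ax":0,"ay":0,"az":-0.5}
    - {"claw":1,"x":0.4,"y":-1,"z":0,"ax":0,"ay":0,"az":-0.5}
    - {"claw":1,"x":0.4,"y":-1,"z":0,"ax":0,"ay":0,"az":-0.5}
    - {"claw":1,"x":0.4,"y":-1,"z":0,"ax":0,"ay":0,"az":-0.5}

```text
clock: 4.0
tcp_pos: [0.527, 0.0239, 0.1363]
orientation: [0.0, 0.068, 0.998, 0.0]
wrist_force: [1.4, 0.5, -1.8]
finger_gap: 0.0343
```

Call:
servo_tool:
  increments:
    - {"claw":1,"x":0.4,"y":-1,"z":0,"ax":0,"ay":0,"az":-0.3}
    - {"claw":1,"x":0.4,"y":-1,"z":0,"ax":0,"ay":0,"az":0}
    - {"claw":1,"x":0.4,"y":-1,"z":0,"ax":0,"ay":0,"az":0}
    - {"claw":1,"x":0.4,"y":-1,"z":0,"ax":0,"ay":0,"az":0}
    - {"claw":1,"x":0.4,"y":-1,"z":0,"ax":0,"ay":0,"az":0}

```text
clock: 4.5
tcp_pos: [0.5769, -0.1012, 0.1361]
orientation: [-0.0, 0.088, 0.996, 0.0]
wrist_force: [0.4, -0.0, -1.4]
finger_gap: 0.034
```

Call:
servo_tool:
  increments:
    - {"claw":1,"x":0.4,"y":-1,"z":0,"ax":0,"ay":0,"az":0}
    - {"claw":1,"x":0.5,"y":-1,"z":0,"ax":0,"ay":0,"az":0}
    - {"claw":1,"x":0.5,"y":-1,"z":0,"ax":0,"ay":0,"az":0}
    - {"claw":1,"x":0.3,"y":-0.8,"z":-0.3,"ax":0,"ay":0,"az":0}
    - {"claw":1,"x":0.2,"y":-0.5,"z":-0.7,"ax":0,"ay":0,"az":0}

```text
clock: 5.0
tcp_pos: [0.6258, -0.2097, 0.1116]
orientation: [0.002, 0.088, 0.996, -0.001]
wrist_force: [-0.5, 0.1, -0.6]
finger_gap: 0.0343
```

Call:
servo_tool:
  increments:
    - {"claw":1,"x":0,"y":0,"z":-0.8,"ax":0,"ay":0,"az":0}
    - {"claw":1,"x":0,"y":0,"z":-0.6,"ax":0,"ay":0,"az":0}
    - {"claw":1,"x":0,"y":0,"z":0,"ax":0,"ay":0,"az":0}

```text
clock: 5.3
tcp_pos: [0.6214, -0.2061, 0.0714]
orientation: [-0.004, 0.088, 0.996, 0.001]
wrist_force: [-1.2, 0.1, -2.2]
finger_gap: 0.0344
```

```bash
python3 - <<'E'
from h import *
import time
s=env.get_state();print(s['tcp_pos'],s['clock'])
for n in ('top','wrist'):
    im=env.read_camera(n)[:,:,::-1].copy()
    if n=='top': im=cv2.resize(im[130:270,380:500],None,fx=4,fy=4,interpolation=cv2.INTER_CUBIC)
    cv2.imwrite(f'pics/p1{n}.png',im)
E
```

```text
[ 0.62139087 -0.20609691  0.07143015] 5.3
```

View pics/p1wrist.png

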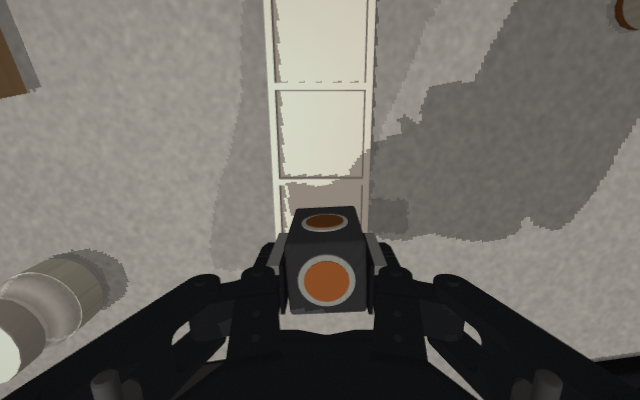

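The cube is held upright and laterally centred over the far bay. Lowering it.

Call:
servo_tool:
  increments:
    - {"claw":1,"x":0.06,"y":-0.05,"z":-0.5,"ax":0,"ay":0,"az":0}
    - {"claw":1,"x":0,"y":0,"z":-0.4,"ax":0,"ay":0,"az":0}
    - {"claw":1,"x":0,"y":0,"z":-0.2,"ax":0,"ay":0,"az":0}
    - {"claw":1,"x":0,"y":0,"z":-0.05,"ax":0,"ay":0,"az":0}
    - {"claw":1,"x":0,"y":0,"z":0,"ax":0,"ay":0,"az":0}

```text
clock: 5.9
tcp_pos: [0.6256, -0.2086, 0.0468]
orientation: [-0.0, 0.088, 0.996, 0.0]
wrist_force: [0.9, -0.6, 0.2]
finger_gap: 0.0341
```

Call:
servo_tool:
  increments:
    - {"claw":1,"x":-0.05,"y":0,"z":-0.15,"ax":0,"ay":0,"az":0}
    - {"claw":1,"x":0,"y":0,"z":-0.1,"ax":0,"ay":0,"az":0}
    - {"claw":1,"x":0,"y":0,"z":-0.05,"ax":0,"ay":0,"az":0}
    - {"claw":1,"x":0,"y":0,"z":0,"ax":0,"ay":0,"az":0}

```text
clock: 6.3
tcp_pos: [0.6244, -0.2087, 0.0394]
orientation: [-0.0, 0.088, 0.996, 0.0]
wrist_force: [0.1, -0.4, -1.6]
finger_gap: 0.0343
```

Call:
servo_tool:
  increments:
    - {"claw":1,"x":0,"y":0,"z":-0.05,"ax":0,"ay":0,"az":0}
    - {"claw":1,"x":0,"y":0,"z":0,"ax":0,"ay":0,"az":0}

```text
clock: 6.5
tcp_pos: [0.6246, -0.2088, 0.0392]
orientation: [0.0, 0.088, 0.996, -0.0]
wrist_force: [-2.1, 0.4, 4.9]
finger_gap: 0.0342
```

Call:
servo_tool:
  increments:
    - {"claw":0.55,"x":0,"y":0,"z":0,"ax":0,"ay":0,"az":0}
    - {"claw":0.4,"x":0,"y":0,"z":0,"ax":0,"ay":0,"az":0}
    - {"claw":0.1,"x":0,"y":0,"z":0,"ax":0,"ay":0,"az":0}
    - {"claw":0,"x":0,"y":0,"z":0.2,"ax":0,"ay":0,"az":0}
    - {"claw":0,"x":0,"y":0,"z":0.5,"ax":0,"ay":0,"az":0}

```text
clock: 7.0
tcp_pos: [0.6236, -0.2084, 0.0551]
orientation: [-0.001, 0.088, 0.996, 0.001]
wrist_force: [0.1, -0.2, 0.1]
finger_gap: 0.0852
```

Call:
servo_tool:
  increments:
    - {"claw":0,"x":0,"y":0,"z":1,"ax":0,"ay":0,"az":0}
    - {"claw":0,"x":0,"y":0,"z":1,"ax":0,"ay":0,"az":0}
    - {"claw":0,"x":0,"y":0,"z":0.8,"ax":0,"ay":0,"az":0}

```text
clock: 7.3
tcp_pos: [0.6252, -0.2091, 0.1286]
orientation: [0.001, 0.088, 0.996, -0.0]
wrist_force: [0.7, -0.4, 0.2]
finger_gap: 0.0856
```

```bash
cat > look.py <<'E'
from h import *
import sys
# look.py cam name [x0 y0 x1 y1 k]
s=env.get_state();print(np.round(s['tcp_pos'],4),s['clock'])
im=env.read_camera(sys.argv[1])[:,:,::-1].copy()
if len(sys.argv)>3:
    x0,y0,x1,y1=map(int,sys.argv[3:7]);k=float(sys.argv[7]);im=cv2.resize(im[y0:y1,x0:x1],None,fx=k,fy=k,interpolation=cv2.INTER_CUBIC)
cv2.imwrite(f'pics/{sys.argv[2]}.png',im)
E
python3 look.py wrist w2
```

```text
[ 0.6252 -0.2091  0.1286] 7.3
```

View pics/w2.png

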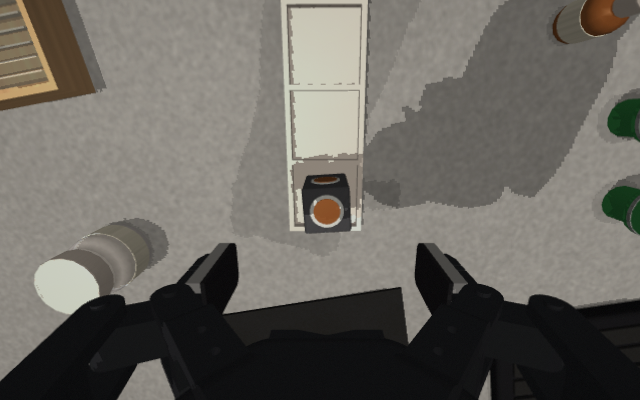

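The cube stands upright in the far bay, window at (327,211) inside the bay. Next is the slim objective.

Call:
servo_tool:
  increments:
    - {"claw":0,"x":-0.24,"y":0.6,"z":0,"ax":0,"ay":0,"az":0.6}
    - {"claw":0,"x":-0.24,"y":1,"z":0,"ax":0,"ay":0,"az":0.7}
    - {"claw":0,"x":-0.24,"y":1,"z":0,"ax":0,"ay":0,"az":0.7}
    - {"claw":0,"x":-0.24,"y":1,"z":0,"ax":0,"ay":0,"az":0.7}
    - {"claw":0,"x":-0.24,"y":1,"z":0,"ax":0,"ay":0,"az":0.56}

```text
clock: 7.85
tcp_pos: [0.5944, -0.093, 0.1266]
orientation: [0.0, -0.141, 0.99, -0.0]
wrist_force: [0.9, 0.7, 0.1]
finger_gap: 0.0852
```

Call:
servo_tool:
  increments:
    - {"claw":0,"x":-0.24,"y":1,"z":0,"ax":0,"ay":0,"az":0}
    - {"claw":0,"x":-0.24,"y":1,"z":0,"ax":0,"ay":0,"az":0}
    - {"claw":0,"x":-0.24,"y":1,"z":0,"ax":0,"ay":0,"az":0}
    - {"claw":0,"x":-0.24,"y":1,"z":0,"ax":0,"ay":0,"az":0}
    - {"claw":0,"x":-0.24,"y":1,"z":0,"ax":0,"ay":0,"az":0}

```text
clock: 8.35
tcp_pos: [0.5645, 0.0322, 0.1266]
orientation: [0.001, -0.139, 0.99, -0.0]
wrist_force: [0.3, -0.6, 0.1]
finger_gap: 0.0855
```

Call:
servo_tool:
  increments:
    - {"claw":0,"x":-0.24,"y":1,"z":0,"ax":0,"ay":0,"az":0}
    - {"claw":0,"x":-0.24,"y":1,"z":0,"ax":0,"ay":0,"az":0}
    - {"claw":0,"x":-0.24,"y":1,"z":0,"ax":0,"ay":0,"az":0}
    - {"claw":0,"x":-0.24,"y":1,"z":0,"ax":0,"ay":0,"az":0}
    - {"claw":0,"x":-0.18,"y":0.8,"z":0,"ax":0,"ay":0,"az":0}

```text
clock: 8.85
tcp_pos: [0.5358, 0.1526, 0.1266]
orientation: [0.001, -0.14, 0.99, 0.0]
wrist_force: [0.3, 0.2, -0.2]
finger_gap: 0.0853
```

Call:
servo_tool:
  increments:
    - {"claw":0,"x":0,"y":0.5,"z":0,"ax":0,"ay":0,"az":0}
    - {"claw":0,"x":0,"y":0.24,"z":0,"ax":0,"ay":0,"az":0}
    - {"claw":0,"x":0,"y":0,"z":0,"ax":0,"ay":0,"az":0}

```text
clock: 9.15
tcp_pos: [0.5365, 0.1701, 0.1261]
orientation: [0.0, -0.14, 0.99, -0.0]
wrist_force: [0.3, 0.1, -0.1]
finger_gap: 0.085
```

```bash
python3 look.py wrist w3
```

```text
[0.5365 0.1701 0.1261] 9.15
```

View pics/w3.png

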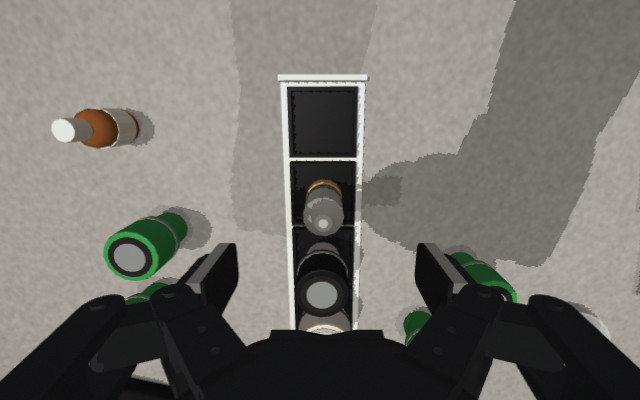

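```bash
python3 - <<'E'
from h import *
c=env.calibration('wrist');np.set_printoptions(precision=4,suppress=True)
print(ray(c,[(323,224),(322,292)],[.073,.065]))
t=env.calibration('top')
g=ray(t,[(198,159),(190,192),(316,138),(317,170)],.058)[:,:2];print('green',g)
a=.278;R=np.array([[np.cos(a),np.sin(a)],[-np.sin(a),np.cos(a)]])
print((R@(g-[.562,.1769]).T).T)
E
```

```text
[[0.5386 0.1684 0.073 ]
 [0.5916 0.1826 0.065 ]]
green [[0.6414 0.2929]
 [0.5713 0.3086]
 [0.6776 0.0447]
 [0.6077 0.0454]]
[[ 0.1081  0.0897]
 [ 0.0451  0.1241]
 [ 0.0749 -0.1589]
 [ 0.0079 -0.139 ]]
```

Call:
servo_tool:
  increments:
    - {"claw":0,"x":0.04,"y":0,"z":-0.7,"ax":0,"ay":0,"az":0}
    - {"claw":0,"x":0,"y":0,"z":-0.9,"ax":0,"ay":0,"az":0}
    - {"claw":0,"x":0,"y":0,"z":-0.9,"ax":0,"ay":0,"az":0}
    - {"claw":0,"x":0,"y":0,"z":-0.6,"ax":0,"ay":0,"az":0}
    - {"claw":0.3,"x":0,"y":0,"z":-0.3,"ax":0,"ay":0,"az":0}

```text
clock: 9.7
tcp_pos: [0.5363, 0.1684, 0.0392]
orientation: [-0.001, -0.138, 0.99, -0.0]
wrist_force: [0.0, -0.8, -0.1]
finger_gap: 0.073
```

Call:
servo_tool:
  increments:
    - {"claw":0.6,"x":0,"y":0,"z":0,"ax":0,"ay":0,"az":0}
    - {"claw":1,"x":0,"y":0,"z":0,"ax":0,"ay":0,"az":0}
    - {"claw":1,"x":0,"y":0,"z":0,"ax":0,"ay":0,"az":0}
    - {"claw":1,"x":0,"y":0,"z":0,"ax":0,"ay":0,"az":0}
    - {"claw":1,"x":0,"y":0,"z":0,"ax":0,"ay":0,"az":0}

```text
clock: 10.2
tcp_pos: [0.5381, 0.1697, 0.042]
orientation: [0.001, -0.139, 0.99, -0.0]
wrist_force: [0.5, -2.0, 4.9]
finger_gap: 0.0275
```

Call:
servo_tool:
  increments:
    - {"claw":1,"x":0,"y":0,"z":0.3,"ax":0,"ay":0,"az":0}
    - {"claw":1,"x":0,"y":0,"z":0.7,"ax":0,"ay":0,"az":0}
    - {"claw":1,"x":0,"y":0,"z":0.9,"ax":0,"ay":0,"az":0}
    - {"claw":1,"x":0,"y":0,"z":0.9,"ax":0,"ay":0,"az":0}
    - {"claw":1,"x":0,"y":-0.4,"z":0.8,"ax":0,"ay":0,"az":0}

```text
clock: 10.7
tcp_pos: [0.5367, 0.1606, 0.1321]
orientation: [0.0, -0.14, 0.99, 0.0]
wrist_force: [1.2, -0.3, -0.9]
finger_gap: 0.0274
```

Call:
servo_tool:
  increments:
    - {"claw":1,"x":0,"y":-0.8,"z":0.2,"ax":0,"ay":0,"az":-0.5}
    - {"claw":1,"x":0.1,"y":-1,"z":0,"ax":0,"ay":0,"az":-0.6}
    - {"claw":1,"x":0.1,"y":-1,"z":0,"ax":0,"ay":0,"az":-0.6}
    - {"claw":1,"x":0.1,"y":-1,"z":0,"ax":0,"ay":0,"az":-0.6}
    - {"claw":1,"x":0.1,"y":-1,"z":0,"ax":0,"ay":0,"az":-0.6}

```text
clock: 11.2
tcp_pos: [0.5467, 0.0391, 0.1361]
orientation: [-0.0, 0.064, 0.998, 0.0]
wrist_force: [-0.2, 0.3, -1.3]
finger_gap: 0.0274
```

Call:
servo_tool:
  increments:
    - {"claw":1,"x":0.1,"y":-1,"z":0,"ax":0,"ay":0,"az":-0.36}
    - {"claw":1,"x":0.1,"y":-1,"z":0,"ax":0,"ay":0,"az":0}
    - {"claw":1,"x":0.1,"y":-1,"z":0,"ax":0,"ay":0,"az":0}
    - {"claw":1,"x":0.1,"y":-1,"z":0,"ax":0,"ay":0,"az":0}
    - {"claw":1,"x":0.1,"y":-1,"z":0,"ax":0,"ay":0,"az":0}

```text
clock: 11.7
tcp_pos: [0.5592, -0.0859, 0.136]
orientation: [-0.0, 0.088, 0.996, 0.0]
wrist_force: [-0.4, 0.5, -0.9]
finger_gap: 0.0271
```

Call:
servo_tool:
  increments:
    - {"claw":1,"x":0.1,"y":-1,"z":0,"ax":0,"ay":0,"az":0}
    - {"claw":1,"x":0.1,"y":-1,"z":0,"ax":0,"ay":0,"az":0}
    - {"claw":1,"x":0.1,"y":-1,"z":0,"ax":0,"ay":0,"az":0}
    - {"claw":1,"x":0.1,"y":-0.9,"z":-0.4,"ax":0,"ay":0,"az":0}
    - {"claw":1,"x":0,"y":-0.62,"z":-0.7,"ax":0,"ay":0,"az":0}

```text
clock: 12.2
tcp_pos: [0.5707, -0.2001, 0.1096]
orientation: [0.002, 0.088, 0.996, -0.0]
wrist_force: [0.0, 0.1, -0.7]
finger_gap: 0.0273
```

Call:
servo_tool:
  increments:
    - {"claw":1,"x":0,"y":0,"z":-0.7,"ax":0,"ay":0,"az":0}
    - {"claw":1,"x":0,"y":0,"z":-0.5,"ax":0,"ay":0,"az":0}
    - {"claw":1,"x":0,"y":0,"z":0,"ax":0,"ay":0,"az":0}
    - {"claw":1,"x":0,"y":0,"z":0,"ax":0,"ay":0,"az":0}

```text
clock: 12.6
tcp_pos: [0.5694, -0.1977, 0.0785]
orientation: [-0.0, 0.088, 0.996, 0.0]
wrist_force: [-0.0, 0.1, -0.3]
finger_gap: 0.0272
```

```bash
python3 look.py wrist w4
```

```text
[ 0.5694 -0.1977  0.0785] 12.6
```

View pics/w4.png

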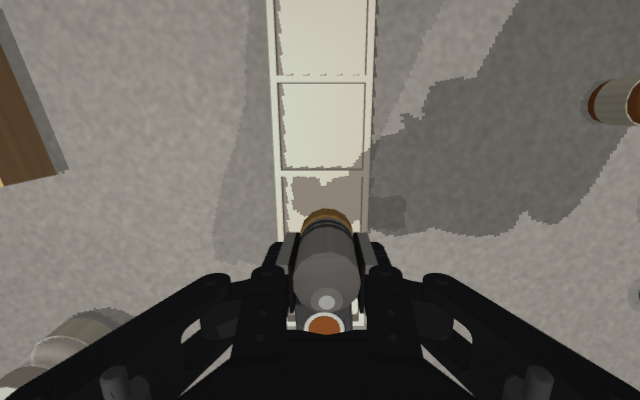

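Call:
servo_tool:
  increments:
    - {"claw":1,"x":-0.08,"y":0,"z":-0.5,"ax":0,"ay":0,"az":0}
    - {"claw":1,"x":0,"y":0,"z":-0.5,"ax":0,"ay":0,"az":0}
    - {"claw":1,"x":0,"y":0,"z":-0.3,"ax":0,"ay":0,"az":0}
    - {"claw":1,"x":0,"y":0,"z":-0.12,"ax":0,"ay":0,"az":0}
    - {"claw":1,"x":0,"y":0,"z":0,"ax":0,"ay":0,"az":0}

```text
clock: 13.15
tcp_pos: [0.567, -0.198, 0.0419]
orientation: [-0.001, 0.088, 0.996, 0.0]
wrist_force: [-0.8, 0.2, -0.6]
finger_gap: 0.0271
```

Call:
servo_tool:
  increments:
    - {"claw":1,"x":0,"y":0,"z":-0.06,"ax":0,"ay":0,"az":0}
    - {"claw":1,"x":0,"y":0,"z":0,"ax":0,"ay":0,"az":0}

```text
clock: 13.35
tcp_pos: [0.5678, -0.1984, 0.0415]
orientation: [0.0, 0.088, 0.996, -0.0]
wrist_force: [-0.9, 0.2, -0.9]
finger_gap: 0.027
```

Call:
servo_tool:
  increments:
    - {"claw":1,"x":0,"y":0,"z":-0.06,"ax":0,"ay":0,"az":0}
    - {"claw":1,"x":0,"y":0,"z":-0.02,"ax":0,"ay":0,"az":0}
    - {"claw":1,"x":0,"y":0,"z":0,"ax":0,"ay":0,"az":0}

```text
clock: 13.65
tcp_pos: [0.5675, -0.1983, 0.0394]
orientation: [0.0, 0.088, 0.996, 0.0]
wrist_force: [-0.2, -0.1, -0.4]
finger_gap: 0.027
```

Call:
servo_tool:
  increments:
    - {"claw":1,"x":0,"y":0,"z":-0.04,"ax":0,"ay":0,"az":0}
    - {"claw":1,"x":0,"y":0,"z":0,"ax":0,"ay":0,"az":0}

```text
clock: 13.85
tcp_pos: [0.5676, -0.1983, 0.039]
orientation: [0.0, 0.088, 0.996, -0.0]
wrist_force: [-1.4, -0.1, 4.3]
finger_gap: 0.0275
```

Call:
servo_tool:
  increments:
    - {"claw":0.6,"x":0,"y":0,"z":0,"ax":0,"ay":0,"az":0}
    - {"claw":0.4,"x":0,"y":0,"z":0,"ax":0,"ay":0,"az":0}
    - {"claw":0.1,"x":0,"y":0,"z":0,"ax":0,"ay":0,"az":0}
    - {"claw":0,"x":0,"y":0,"z":0.2,"ax":0,"ay":0,"az":0}
    - {"claw":0,"x":0,"y":0,"z":0.5,"ax":0,"ay":0,"az":0}

```text
clock: 14.35
tcp_pos: [0.5666, -0.1978, 0.0552]
orientation: [-0.001, 0.088, 0.996, 0.001]
wrist_force: [0.1, -0.4, -0.2]
finger_gap: 0.0855
```

Call:
servo_tool:
  increments:
    - {"claw":0,"x":0,"y":0,"z":1,"ax":0,"ay":0,"az":0}
    - {"claw":0,"x":0,"y":0,"z":1,"ax":0,"ay":0,"az":0}
    - {"claw":0,"x":0,"y":0,"z":0.8,"ax":0,"ay":0,"az":0}

```text
clock: 14.65
tcp_pos: [0.5681, -0.1986, 0.1285]
orientation: [0.001, 0.088, 0.996, -0.0]
wrist_force: [0.1, 0.6, -0.5]
finger_gap: 0.0855
```

```bash
python3 look.py wrist w5
```

```text
[ 0.5681 -0.1986  0.1285] 14.65
```

View pics/w5.png

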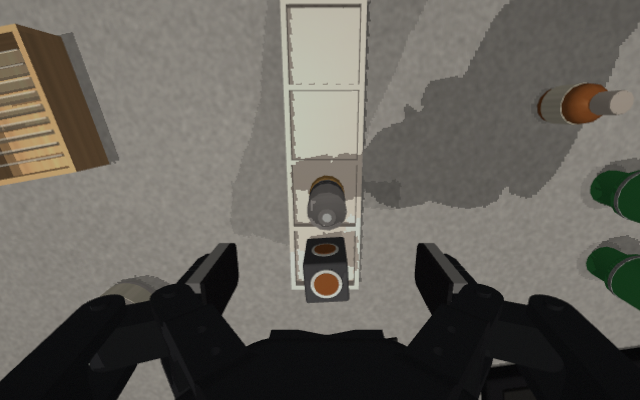

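Slim stands upright in its bay, tip at (327,217). Next is the eyepiece.

Call:
servo_tool:
  increments:
    - {"claw":0,"x":0,"y":0.6,"z":0,"ax":0,"ay":0,"az":0.6}
    - {"claw":0,"x":0.08,"y":1,"z":0,"ax":0,"ay":0,"az":0.7}
    - {"claw":0,"x":0.08,"y":1,"z":0,"ax":0,"ay":0,"az":0.7}
    - {"claw":0,"x":0.08,"y":1,"z":0,"ax":0,"ay":0,"az":0.7}
    - {"claw":0,"x":0.08,"y":1,"z":0,"ax":0,"ay":0,"az":0.56}

```text
clock: 15.2
tcp_pos: [0.5757, -0.0825, 0.1265]
orientation: [0.0, -0.141, 0.99, -0.0]
wrist_force: [1.0, 0.4, -0.3]
finger_gap: 0.0855
```

Call:
servo_tool:
  increments:
    - {"claw":0,"x":0.08,"y":1,"z":0,"ax":0,"ay":0,"az":0}
    - {"claw":0,"x":0.08,"y":1,"z":0,"ax":0,"ay":0,"az":0}
    - {"claw":0,"x":0.08,"y":1,"z":0,"ax":0,"ay":0,"az":0}
    - {"claw":0,"x":0.08,"y":1,"z":0,"ax":0,"ay":0,"az":0}
    - {"claw":0,"x":0.08,"y":1,"z":0,"ax":0,"ay":0,"az":0}

```text
clock: 15.7
tcp_pos: [0.5857, 0.0427, 0.1265]
orientation: [0.0, -0.139, 0.99, -0.0]
wrist_force: [0.5, -0.2, -0.0]
finger_gap: 0.0858
```

Call:
servo_tool:
  increments:
    - {"claw":0,"x":0.08,"y":1,"z":0,"ax":0,"ay":0,"az":0}
    - {"claw":0,"x":0.08,"y":1,"z":0,"ax":0,"ay":0,"az":0}
    - {"claw":0,"x":0.08,"y":1,"z":0,"ax":0,"ay":0,"az":0}
    - {"claw":0,"x":0.08,"y":1,"z":0,"ax":0,"ay":0,"az":0}
    - {"claw":0,"x":0,"y":0.9,"z":0,"ax":0,"ay":0,"az":0}

```text
clock: 16.2
tcp_pos: [0.5939, 0.1655, 0.1265]
orientation: [0.001, -0.139, 0.99, 0.0]
wrist_force: [0.4, -0.6, -0.8]
finger_gap: 0.0856
```

Call:
servo_tool:
  increments:
    - {"claw":0,"x":0,"y":0.5,"z":0,"ax":0,"ay":0,"az":0}
    - {"claw":0,"x":0,"y":0.25,"z":0,"ax":0,"ay":0,"az":0}
    - {"claw":0,"x":0,"y":0,"z":0,"ax":0,"ay":0,"az":0}

```text
clock: 16.5
tcp_pos: [0.5935, 0.1833, 0.126]
orientation: [0.0, -0.14, 0.99, -0.0]
wrist_force: [-0.1, -0.5, -0.4]
finger_gap: 0.0853
```

```bash
python3 look.py wrist w6; python3 -c "
from h import *
c=env.calibration('wrist');print(proj(c,[(.5918,.1835,.065),(.6446,.2012,.055)]))"
```

```text
[0.5935 0.1833 0.126 ] 16.5
[[327.54734407 215.11700435]
 [330.68861311 281.37234891]]
```

View pics/w6.png

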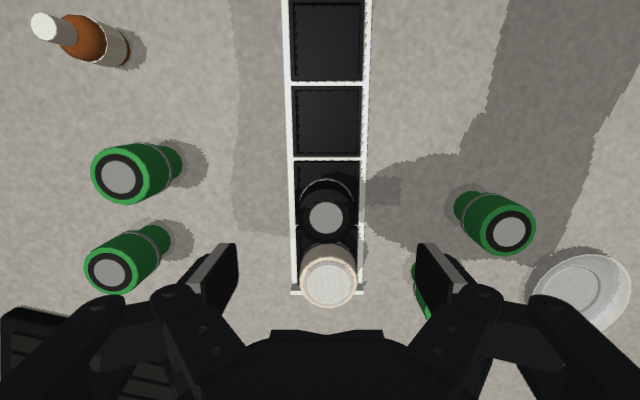

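Call:
servo_tool:
  increments:
    - {"claw":0,"x":-0.04,"y":0,"z":-0.7,"ax":0,"ay":0,"az":0}
    - {"claw":0,"x":0,"y":0,"z":-0.9,"ax":0,"ay":0,"az":0}
    - {"claw":0,"x":0,"y":0,"z":-0.9,"ax":0,"ay":0,"az":0}
    - {"claw":0,"x":0,"y":0,"z":-0.55,"ax":0,"ay":0,"az":0}
    - {"claw":0.2,"x":0,"y":0,"z":-0.3,"ax":0,"ay":0,"az":0}

```text
clock: 17.05
tcp_pos: [0.5918, 0.1819, 0.0407]
orientation: [-0.001, -0.139, 0.99, -0.0]
wrist_force: [-1.0, -0.4, -0.5]
finger_gap: 0.0735
```

Call:
servo_tool:
  increments:
    - {"claw":0.5,"x":0,"y":0,"z":0,"ax":0,"ay":0,"az":0}
    - {"claw":1,"x":0,"y":0,"z":0,"ax":0,"ay":0,"az":0}
    - {"claw":1,"x":0,"y":0,"z":0,"ax":0,"ay":0,"az":0}
    - {"claw":1,"x":0,"y":0,"z":0,"ax":0,"ay":0,"az":0}
    - {"claw":1,"x":0,"y":0,"z":0,"ax":0,"ay":0,"az":0}

```text
clock: 17.55
tcp_pos: [0.5934, 0.1831, 0.0431]
orientation: [0.001, -0.139, 0.99, -0.0]
wrist_force: [-0.2, -0.6, 3.5]
finger_gap: 0.0393
```

Call:
servo_tool:
  increments:
    - {"claw":1,"x":0,"y":0,"z":0.3,"ax":0,"ay":0,"az":0}
    - {"claw":1,"x":0,"y":0,"z":0.7,"ax":0,"ay":0,"az":0}
    - {"claw":1,"x":0,"y":0,"z":0.9,"ax":0,"ay":0,"az":0}
    - {"claw":1,"x":0,"y":0,"z":0.9,"ax":0,"ay":0,"az":0}
    - {"claw":1,"x":0,"y":-0.4,"z":0.8,"ax":0,"ay":0,"az":0}

```text
clock: 18.05
tcp_pos: [0.5923, 0.1739, 0.1334]
orientation: [0.0, -0.14, 0.99, 0.0]
wrist_force: [0.2, 0.6, -1.9]
finger_gap: 0.0392
```

Call:
servo_tool:
  increments:
    - {"claw":1,"x":-0.1,"y":-0.8,"z":0.2,"ax":0,"ay":0,"az":-0.5}
    - {"claw":1,"x":-0.2,"y":-1,"z":0,"ax":0,"ay":0,"az":-0.6}
    - {"claw":1,"x":-0.2,"y":-1,"z":0,"ax":0,"ay":0,"az":-0.6}
    - {"claw":1,"x":-0.2,"y":-1,"z":0,"ax":0,"ay":0,"az":-0.6}
    - {"claw":1,"x":-0.2,"y":-1,"z":0,"ax":0,"ay":0,"az":-0.6}

```text
clock: 18.55
tcp_pos: [0.5694, 0.0522, 0.1374]
orientation: [-0.0, 0.064, 0.998, 0.0]
wrist_force: [0.1, -0.2, -0.9]
finger_gap: 0.0394
```

Call:
servo_tool:
  increments:
    - {"claw":1,"x":-0.25,"y":-1,"z":0,"ax":0,"ay":0,"az":-0.36}
    - {"claw":1,"x":-0.25,"y":-1,"z":0,"ax":0,"ay":0,"az":0}
    - {"claw":1,"x":-0.25,"y":-1,"z":0,"ax":0,"ay":0,"az":0}
    - {"claw":1,"x":-0.25,"y":-1,"z":0,"ax":0,"ay":0,"az":0}
    - {"claw":1,"x":-0.25,"y":-1,"z":0,"ax":0,"ay":0,"az":0}

```text
clock: 19.05
tcp_pos: [0.5382, -0.0728, 0.1374]
orientation: [-0.0, 0.088, 0.996, 0.0]
wrist_force: [-0.0, 0.1, -1.1]
finger_gap: 0.0391
```

Call:
servo_tool:
  increments:
    - {"claw":1,"x":-0.25,"y":-1,"z":0,"ax":0,"ay":0,"az":0}
    - {"claw":1,"x":-0.25,"y":-1,"z":0,"ax":0,"ay":0,"az":0}
    - {"claw":1,"x":-0.25,"y":-1,"z":0,"ax":0,"ay":0,"az":0}
    - {"claw":1,"x":-0.2,"y":-0.95,"z":-0.4,"ax":0,"ay":0,"az":0}
    - {"claw":1,"x":-0.16,"y":-0.7,"z":-0.7,"ax":0,"ay":0,"az":0}

```text
clock: 19.55
tcp_pos: [0.5117, -0.1901, 0.1109]
orientation: [0.001, 0.088, 0.996, -0.001]
wrist_force: [0.0, -0.1, -1.4]
finger_gap: 0.0394
```

Call:
servo_tool:
  increments:
    - {"claw":1,"x":0,"y":0,"z":-0.7,"ax":0,"ay":0,"az":0}
    - {"claw":1,"x":0,"y":0,"z":-0.5,"ax":0,"ay":0,"az":0}
    - {"claw":1,"x":0,"y":0,"z":0,"ax":0,"ay":0,"az":0}
    - {"claw":1,"x":0,"y":0,"z":0,"ax":0,"ay":0,"az":0}

```text
clock: 19.95
tcp_pos: [0.511, -0.1878, 0.0798]
orientation: [-0.0, 0.088, 0.996, 0.0]
wrist_force: [0.5, 0.7, -1.5]
finger_gap: 0.0389
```

```bash
python3 look.py wrist w7
```

```text
[ 0.511  -0.1878  0.0798] 19.95
```

View pics/w7.png

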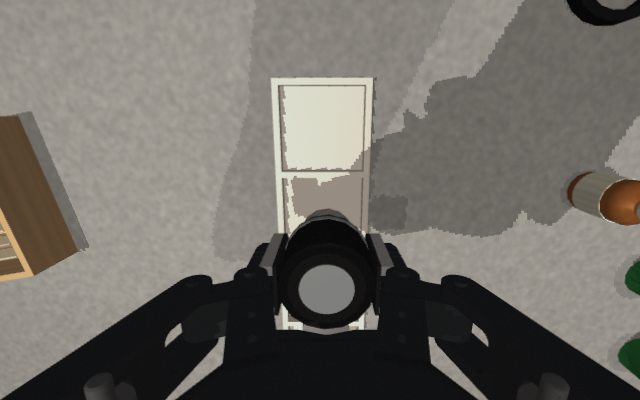

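Call:
servo_tool:
  increments:
    - {"claw":1,"x":-0.04,"y":0,"z":-0.5,"ax":0,"ay":0,"az":0}
    - {"claw":1,"x":0,"y":0,"z":-0.5,"ax":0,"ay":0,"az":0}
    - {"claw":1,"x":0,"y":0,"z":-0.3,"ax":0,"ay":0,"az":0}
    - {"claw":1,"x":0,"y":0,"z":-0.2,"ax":0,"ay":0,"az":0}
    - {"claw":1,"x":0,"y":0,"z":0,"ax":0,"ay":0,"az":0}

```text
clock: 20.5
tcp_pos: [0.5094, -0.1879, 0.041]
orientation: [-0.001, 0.088, 0.996, 0.0]
wrist_force: [0.6, 0.6, -0.6]
finger_gap: 0.0391
```

Call:
servo_tool:
  increments:
    - {"claw":1,"x":0,"y":0,"z":-0.05,"ax":0,"ay":0,"az":0}
    - {"claw":1,"x":0,"y":0,"z":0,"ax":0,"ay":0,"az":0}

```text
clock: 20.7
tcp_pos: [0.5102, -0.1884, 0.041]
orientation: [0.0, 0.088, 0.996, -0.0]
wrist_force: [0.2, -0.3, -1.6]
finger_gap: 0.0391
```

Call:
servo_tool:
  increments:
    - {"claw":1,"x":0,"y":0,"z":-0.04,"ax":0,"ay":0,"az":0}
    - {"claw":1,"x":0,"y":0,"z":0,"ax":0,"ay":0,"az":0}

```text
clock: 20.9
tcp_pos: [0.5103, -0.1885, 0.0401]
orientation: [0.0, 0.088, 0.996, -0.0]
wrist_force: [0.6, 0.1, -0.6]
finger_gap: 0.0394
```

Call:
servo_tool:
  increments:
    - {"claw":1,"x":0,"y":0,"z":-0.04,"ax":0,"ay":0,"az":0}
    - {"claw":1,"x":0,"y":0,"z":0,"ax":0,"ay":0,"az":0}

```text
clock: 21.1
tcp_pos: [0.5104, -0.1885, 0.0401]
orientation: [0.001, 0.088, 0.996, -0.0]
wrist_force: [-2.5, 1.1, 7.9]
finger_gap: 0.039
```

Contact made, so I'll release it.

Call:
servo_tool:
  increments:
    - {"claw":0.5,"x":0,"y":0,"z":0,"ax":0,"ay":0,"az":0}
    - {"claw":0.35,"x":0,"y":0,"z":0,"ax":0,"ay":0,"az":0}
    - {"claw":0.1,"x":0,"y":0,"z":0,"ax":0,"ay":0,"az":0}
    - {"claw":0,"x":0,"y":0,"z":0.2,"ax":0,"ay":0,"az":0}
    - {"claw":0,"x":0,"y":0,"z":0.5,"ax":0,"ay":0,"az":0}

```text
clock: 21.6
tcp_pos: [0.5091, -0.1878, 0.0558]
orientation: [-0.001, 0.088, 0.996, 0.001]
wrist_force: [0.0, 0.5, 0.8]
finger_gap: 0.0854
```

Call:
servo_tool:
  increments:
    - {"claw":0,"x":0,"y":0,"z":1,"ax":0,"ay":0,"az":0}
    - {"claw":0,"x":0,"y":0,"z":1,"ax":0,"ay":0,"az":0}
    - {"claw":0,"x":0,"y":0,"z":0.8,"ax":0,"ay":0,"az":0}

```text
clock: 21.9
tcp_pos: [0.5106, -0.1885, 0.1288]
orientation: [0.001, 0.088, 0.996, -0.0]
wrist_force: [-0.4, -0.3, -0.5]
finger_gap: 0.0856
```

```bash
python3 look.py wrist w8
```

```text
[ 0.5106 -0.1885  0.1288] 21.9
```

View pics/w8.png

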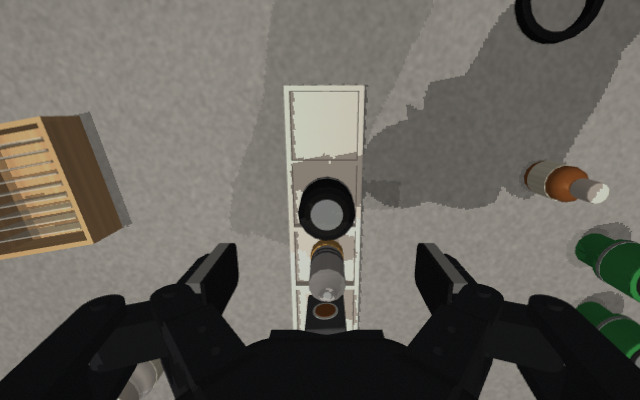

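Eyepiece stands upright, lens at (327,215). Last one: the wide objective.

Call:
servo_tool:
  increments:
    - {"claw":0,"x":0.2,"y":0.6,"z":0,"ax":0,"ay":0,"az":0.6}
    - {"claw":0,"x":0.37,"y":1,"z":0,"ax":0,"ay":0,"az":0.7}
    - {"claw":0,"x":0.37,"y":1,"z":0,"ax":0,"ay":0,"az":0.7}
    - {"claw":0,"x":0.37,"y":1,"z":0,"ax":0,"ay":0,"az":0.7}
    - {"claw":0,"x":0.37,"y":1,"z":0,"ax":0,"ay":0,"az":0.56}

```text
clock: 22.45
tcp_pos: [0.5524, -0.0724, 0.127]
orientation: [0.0, -0.141, 0.99, -0.0]
wrist_force: [-0.2, -0.6, -0.3]
finger_gap: 0.0851
```

Call:
servo_tool:
  increments:
    - {"claw":0,"x":0.37,"y":1,"z":0,"ax":0,"ay":0,"az":0}
    - {"claw":0,"x":0.37,"y":1,"z":0,"ax":0,"ay":0,"az":0}
    - {"claw":0,"x":0.37,"y":1,"z":0,"ax":0,"ay":0,"az":0}
    - {"claw":0,"x":0.37,"y":1,"z":0,"ax":0,"ay":0,"az":0}
    - {"claw":0,"x":0.37,"y":1,"z":0,"ax":0,"ay":0,"az":0}

```text
clock: 22.95
tcp_pos: [0.5987, 0.0528, 0.1269]
orientation: [0.0, -0.139, 0.99, -0.0]
wrist_force: [0.7, 0.0, -0.2]
finger_gap: 0.0856
```

Call:
servo_tool:
  increments:
    - {"claw":0,"x":0.37,"y":1,"z":0,"ax":0,"ay":0,"az":0}
    - {"claw":0,"x":0.37,"y":1,"z":0,"ax":0,"ay":0,"az":0}
    - {"claw":0,"x":0.37,"y":1,"z":0,"ax":0,"ay":0,"az":0}
    - {"claw":0,"x":0.37,"y":1,"z":0,"ax":0,"ay":0,"az":0}
    - {"claw":0,"x":0.28,"y":1,"z":0,"ax":0,"ay":0,"az":0}

```text
clock: 23.45
tcp_pos: [0.6428, 0.1778, 0.1268]
orientation: [0.0, -0.139, 0.99, 0.0]
wrist_force: [0.3, -0.5, 0.1]
finger_gap: 0.0849
```

Call:
servo_tool:
  increments:
    - {"claw":0,"x":0.1,"y":0.6,"z":0,"ax":0,"ay":0,"az":0}
    - {"claw":0,"x":0,"y":0.35,"z":0,"ax":0,"ay":0,"az":0}
    - {"claw":0.15,"x":0,"y":0,"z":0,"ax":0,"ay":0,"az":0}

```text
clock: 23.75
tcp_pos: [0.6444, 0.2012, 0.1263]
orientation: [-0.0, -0.14, 0.99, 0.0]
wrist_force: [-0.6, -0.7, 0.4]
finger_gap: 0.0736
```

```bash
python3 look.py wrist w9; python3 -c "
from h import *
c=env.calibration('wrist');print(proj(c,[(.645,.2005,.055)]))"
```

```text
[0.6444 0.2012 0.1263] 23.75
[[325.61348936 213.08970977]]
```

View pics/w9.png

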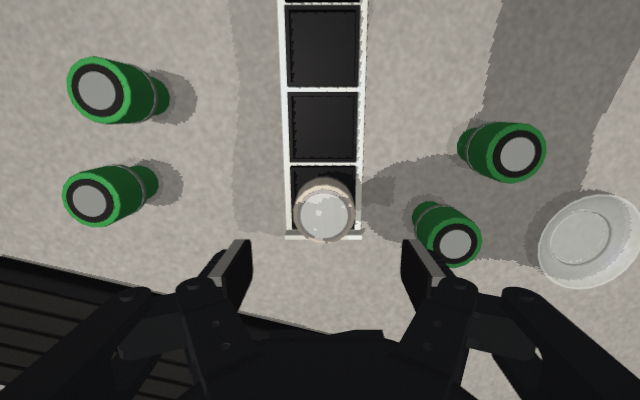

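Call:
servo_tool:
  increments:
    - {"claw":0.22,"x":0.02,"y":0,"z":-0.6,"ax":0,"ay":0,"az":0}
    - {"claw":0.22,"x":0,"y":0,"z":-0.8,"ax":0,"ay":0,"az":0}
    - {"claw":0.22,"x":0,"y":0,"z":-0.8,"ax":0,"ay":0,"az":0}
    - {"claw":0.22,"x":0,"y":0,"z":-0.8,"ax":0,"ay":0,"az":0}
    - {"claw":0.22,"x":0,"y":0,"z":-0.5,"ax":0,"ay":0,"az":0}

```text
clock: 24.3
tcp_pos: [0.6443, 0.1988, 0.0373]
orientation: [-0.001, -0.138, 0.99, -0.0]
wrist_force: [0.1, -0.2, 0.0]
finger_gap: 0.0668
```

Call:
servo_tool:
  increments:
    - {"claw":0.35,"x":0,"y":0,"z":0,"ax":0,"ay":0,"az":0}
    - {"claw":1,"x":0,"y":0,"z":0,"ax":0,"ay":0,"az":0}
    - {"claw":1,"x":0,"y":0,"z":0,"ax":0,"ay":0,"az":0}
    - {"claw":1,"x":0,"y":0,"z":0,"ax":0,"ay":0,"az":0}
    - {"claw":1,"x":0,"y":0,"z":0,"ax":0,"ay":0,"az":0}

```text
clock: 24.8
tcp_pos: [0.6456, 0.2006, 0.0395]
orientation: [0.0, -0.139, 0.99, 0.0]
wrist_force: [0.3, -0.3, -1.3]
finger_gap: 0.0442
```

Call:
servo_tool:
  increments:
    - {"claw":1,"x":0,"y":0,"z":0.3,"ax":0,"ay":0,"az":0}
    - {"claw":1,"x":0,"y":0,"z":0.7,"ax":0,"ay":0,"az":0}
    - {"claw":1,"x":0,"y":0,"z":0.9,"ax":0,"ay":0,"az":0}
    - {"claw":1,"x":0,"y":0,"z":0.9,"ax":0,"ay":0,"az":0}
    - {"claw":1,"x":-0.2,"y":-0.4,"z":0.8,"ax":0,"ay":0,"az":0}

```text
clock: 25.3
tcp_pos: [0.6409, 0.1915, 0.1307]
orientation: [0.001, -0.14, 0.99, 0.0]
wrist_force: [-0.4, 0.5, -1.5]
finger_gap: 0.0444
```

Call:
servo_tool:
  increments:
    - {"claw":1,"x":-0.4,"y":-0.8,"z":0.2,"ax":0,"ay":0,"az":-0.5}
    - {"claw":1,"x":-0.5,"y":-1,"z":0,"ax":0,"ay":0,"az":-0.6}
    - {"claw":1,"x":-0.5,"y":-1,"z":0,"ax":0,"ay":0,"az":-0.6}
    - {"claw":1,"x":-0.5,"y":-1,"z":0,"ax":0,"ay":0,"az":-0.6}
    - {"claw":1,"x":-0.5,"y":-1,"z":0,"ax":0,"ay":0,"az":-0.6}

```text
clock: 25.8
tcp_pos: [0.5799, 0.0697, 0.1347]
orientation: [0.001, 0.064, 0.998, 0.0]
wrist_force: [0.7, 0.4, -1.1]
finger_gap: 0.0443
```

Call:
servo_tool:
  increments:
    - {"claw":1,"x":-0.5,"y":-1,"z":0,"ax":0,"ay":0,"az":-0.36}
    - {"claw":1,"x":-0.5,"y":-1,"z":0,"ax":0,"ay":0,"az":0}
    - {"claw":1,"x":-0.5,"y":-1,"z":0,"ax":0,"ay":0,"az":0}
    - {"claw":1,"x":-0.5,"y":-1,"z":0,"ax":0,"ay":0,"az":0}
    - {"claw":1,"x":-0.5,"y":-1,"z":0,"ax":0,"ay":0,"az":0}

```text
clock: 26.3
tcp_pos: [0.5174, -0.0554, 0.1347]
orientation: [0.001, 0.088, 0.996, -0.0]
wrist_force: [0.0, -0.6, -1.2]
finger_gap: 0.0438
```

Call:
servo_tool:
  increments:
    - {"claw":1,"x":-0.5,"y":-1,"z":0,"ax":0,"ay":0,"az":0}
    - {"claw":1,"x":-0.5,"y":-1,"z":0,"ax":0,"ay":0,"az":0}
    - {"claw":1,"x":-0.6,"y":-1,"z":0,"ax":0,"ay":0,"az":0}
    - {"claw":1,"x":-0.6,"y":-1,"z":-0.4,"ax":0,"ay":0,"az":0}
    - {"claw":1,"x":-0.4,"y":-0.9,"z":-0.7,"ax":0,"ay":0,"az":0}

```text
clock: 26.8
tcp_pos: [0.4531, -0.1787, 0.108]
orientation: [0.002, 0.088, 0.996, -0.001]
wrist_force: [0.5, 0.1, -1.4]
finger_gap: 0.044
```

Call:
servo_tool:
  increments:
    - {"claw":1,"x":0,"y":0,"z":-0.7,"ax":0,"ay":0,"az":0}
    - {"claw":1,"x":0,"y":0,"z":-0.5,"ax":0,"ay":0,"az":0}
    - {"claw":1,"x":0,"y":0,"z":0,"ax":0,"ay":0,"az":0}
    - {"claw":1,"x":0,"y":0,"z":0,"ax":0,"ay":0,"az":0}

```text
clock: 27.2
tcp_pos: [0.453, -0.1771, 0.077]
orientation: [0.0, 0.088, 0.996, -0.0]
wrist_force: [0.5, -0.6, -1.5]
finger_gap: 0.0439
```

```bash
python3 look.py wrist w10
```

```text
[ 0.453  -0.1771  0.077 ] 27.2
```

View pics/w10.png

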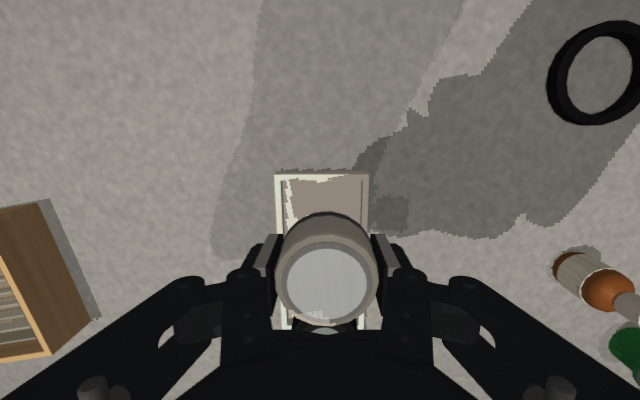

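Call:
servo_tool:
  increments:
    - {"claw":1,"x":0,"y":0,"z":-0.5,"ax":0,"ay":0,"az":0}
    - {"claw":1,"x":0,"y":0,"z":-0.5,"ax":0,"ay":0,"az":0}
    - {"claw":1,"x":0,"y":0,"z":-0.3,"ax":0,"ay":0,"az":0}
    - {"claw":1,"x":0,"y":0,"z":-0.2,"ax":0,"ay":0,"az":0}
    - {"claw":1,"x":0,"y":0,"z":0,"ax":0,"ay":0,"az":0}

```text
clock: 27.75
tcp_pos: [0.4527, -0.1768, 0.0387]
orientation: [-0.0, 0.088, 0.996, 0.0]
wrist_force: [-0.4, 0.5, -2.0]
finger_gap: 0.044
```

Call:
servo_tool:
  increments:
    - {"claw":1,"x":0,"y":0,"z":-0.05,"ax":0,"ay":0,"az":0}
    - {"claw":1,"x":0,"y":0,"z":0,"ax":0,"ay":0,"az":0}

```text
clock: 27.95
tcp_pos: [0.4531, -0.1772, 0.0379]
orientation: [0.0, 0.088, 0.996, -0.0]
wrist_force: [0.2, -0.4, -1.5]
finger_gap: 0.0438
```

Call:
servo_tool:
  increments:
    - {"claw":1,"x":0,"y":0,"z":-0.04,"ax":0,"ay":0,"az":0}
    - {"claw":1,"x":0,"y":0,"z":0,"ax":0,"ay":0,"az":0}

```text
clock: 28.15
tcp_pos: [0.4529, -0.1771, 0.0367]
orientation: [0.0, 0.088, 0.996, -0.0]
wrist_force: [0.2, -0.1, -0.9]
finger_gap: 0.044
```

Call:
servo_tool:
  increments:
    - {"claw":1,"x":0,"y":0,"z":-0.04,"ax":0,"ay":0,"az":0}
    - {"claw":1,"x":0,"y":0,"z":0,"ax":0,"ay":0,"az":0}

```text
clock: 28.35
tcp_pos: [0.453, -0.1772, 0.0361]
orientation: [0.0, 0.088, 0.996, -0.0]
wrist_force: [-0.9, 0.2, 4.8]
finger_gap: 0.0441
```

Call:
servo_tool:
  increments:
    - {"claw":0.45,"x":0,"y":0,"z":0,"ax":0,"ay":0,"az":0}
    - {"claw":0.3,"x":0,"y":0,"z":0,"ax":0,"ay":0,"az":0}
    - {"claw":0.1,"x":0,"y":0,"z":0,"ax":0,"ay":0,"az":0}
    - {"claw":0,"x":0,"y":0,"z":0.2,"ax":0,"ay":0,"az":0}
    - {"claw":0,"x":0,"y":0,"z":0.5,"ax":0,"ay":0,"az":0}

```text
clock: 28.85
tcp_pos: [0.452, -0.1766, 0.0526]
orientation: [-0.001, 0.088, 0.996, 0.001]
wrist_force: [-0.9, -0.4, 0.3]
finger_gap: 0.0854
```

Call:
servo_tool:
  increments:
    - {"claw":0,"x":0,"y":0,"z":1,"ax":0,"ay":0,"az":0}
    - {"claw":0,"x":0,"y":0,"z":1,"ax":0,"ay":0,"az":0}
    - {"claw":0,"x":0,"y":0,"z":1,"ax":0,"ay":0,"az":0}
    - {"claw":0,"x":0,"y":0.5,"z":1,"ax":0,"ay":0,"az":0}
    - {"claw":0,"x":0,"y":1,"z":1,"ax":0,"ay":0,"az":0}

```text
clock: 29.35
tcp_pos: [0.453, -0.1403, 0.1795]
orientation: [0.0, 0.089, 0.996, -0.0]
wrist_force: [0.0, -0.1, 0.2]
finger_gap: 0.0855
```

Call:
servo_tool:
  increments:
    - {"claw":0,"x":-0.2,"y":1,"z":0.5,"ax":0,"ay":0,"az":0}
    - {"claw":0,"x":-0.2,"y":1,"z":0,"ax":0,"ay":0,"az":0}
    - {"claw":0,"x":-0.2,"y":1,"z":0,"ax":0,"ay":0,"az":0}
    - {"claw":0,"x":0,"y":1,"z":0,"ax":0,"ay":0,"az":0}
    - {"claw":0,"x":0,"y":1,"z":0,"ax":0,"ay":0,"az":0}

```text
clock: 29.85
tcp_pos: [0.4375, -0.0136, 0.1911]
orientation: [0.0, 0.088, 0.996, 0.0]
wrist_force: [1.2, 0.5, 0.5]
finger_gap: 0.0853
```

Call:
servo_tool:
  increments:
    - {"claw":0,"x":0,"y":1,"z":0,"ax":0,"ay":0,"az":0}
    - {"claw":0,"x":0,"y":1,"z":0,"ax":0,"ay":0,"az":0}
    - {"claw":0,"x":0,"y":1,"z":0,"ax":0,"ay":0,"az":0}
    - {"claw":0,"x":0,"y":0.6,"z":0,"ax":0,"ay":0,"az":0}
    - {"claw":0,"x":0,"y":0,"z":0,"ax":0,"ay":0,"az":0}

```text
clock: 30.35
tcp_pos: [0.4376, 0.0769, 0.1909]
orientation: [0.0, 0.086, 0.996, 0.0]
wrist_force: [0.2, -0.3, 0.5]
finger_gap: 0.0855
```

```bash
python3 look.py top t2 310 135 470 270 4.5; python3 look.py scene s2
```

```text
[0.4376 0.0769 0.1909] 30.35
[0.4376 0.076  0.1908] 30.4
```

View pics/t2.png

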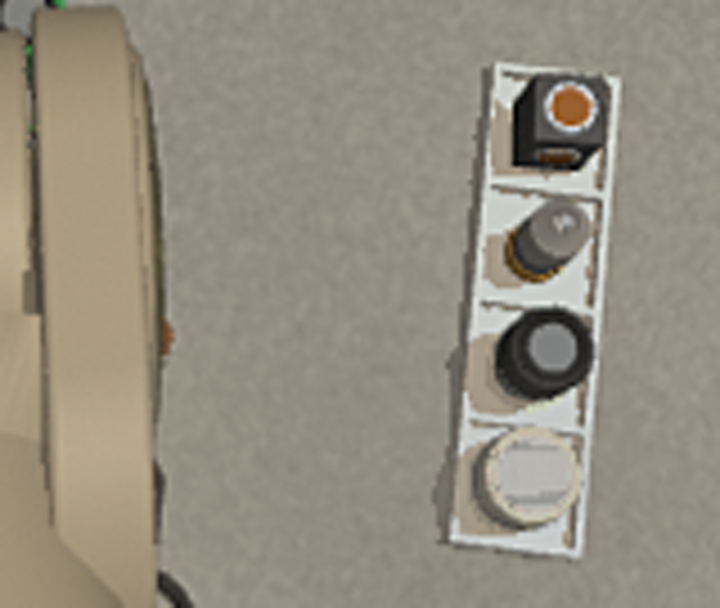

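View pics/s2.png

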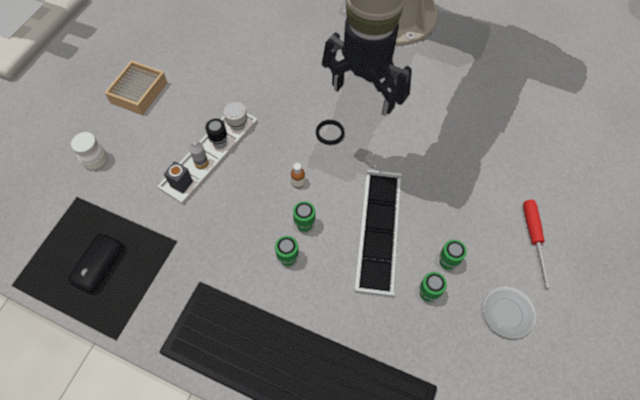

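Both views show the four parts upright in their bays. The bottle is unchanged at (297,176) in the scene view. Next I'll check the positions in numbers.

```bash
python3 - <<'E'
from h import *
np.set_printoptions(precision=4,suppress=True)
c=env.calibration('top')
px=(np.array([(571,107),(562,222),(553,347),(532,473)])+.5)/4.5-.5+[310,135]
p=ray(c,px,[.054,.070,.062,.052])[:,:2]
a=-.1776;R=np.array([[np.cos(a),np.sin(a)],[-np.sin(a),np.cos(a)]])
print((R@(p-[.5385,-.1931]).T).T*1000)
E
```

```text
[[ 86.5233   1.5839]
 [ 26.4647   4.3295]
 [-29.9624   1.5187]
 [-86.8608   3.63  ]]
```

```bash
python3 -c "
from workcell import env
print(env.hand_in())"
```

```text
the job is handed in; nothing more can be done
None
```

All four parts are now in the storage rack in reverse order, and I handed the job in at about 30 s of the 96 s; it reports no verdict.

**Placement:** from farthest to nearest bay, the order is filter cube, slim objective, eyepiece, wide objective. I lowered each part until the wrist sensor showed light contact (under 8 N), then let go.

**Last checks:**

| Part | Bay centre, x (mm) | Measured x (mm) | Measured y (mm) |
|---|---|---|---|
| Filter cube | +87 | +86.5 | 1.6 |
| Slim objective | +29 | +26.5 | 4.3 |
| Eyepiece | -29 | -30.0 | 1.5 |
| Wide objective | -87 | -86.9 | 3.6 |

- **Position:** all four are well within the 14 mm limit. These come from the top camera, so they are good to about 2 mm. The slim objective's figure is rougher because its tip was hard to pick out.
- **Upright and height:** all four look upright in the pictures. I judged their height on the bay floor from the contact force, not by measuring it.
- **Oil bottle:** in the scene camera it stands upright at the same pixel as at the start. The arm hid most of it in the last top view, so I did not measure it there.
- **Disagreements:** none of the checks failed or disagreed.

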